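# Run a sample bottle on the site-office shaker

## Robot

A 6-joint arm with a two-finger parallel gripper is mounted at the origin on the work surface. World frame = base frame: x ahead of the robot, y to its left, z up, the work surface at z = 0. Lengths are in mm, angles in rad, forces in N, time in s.
With the tool pointing down it reaches from about 300 to 775 mm from the base axis. Payload 14.6 kg.
Tool frame: the origin (TCP) lies between the finger pads; the fingertips stand 22 mm ahead of it and the grasp point (between the pads) lies 3 mm ahead of it (finger_overhang is the distance from the TCP to the fingertips, in mm); z points along the fingers, y is the direction in which the jaws open and shut (so a half turn about z gives the same grasp; the last joint's range is limited). The gripper opens to 94 mm and grips with 3 to 60 N. Pads are 16 mm wide; open, the fingers measure 119 mm over their backs; the gripper's body (75 mm by 177 mm) begins 78 mm behind the grasp point.
Start: joints at [1.28, 0.3, 1.521, -0, 1.321, -0.067], TCP at [122.063, 536.274, 227.446] pointing down, gripper open.
Joint ranges: [-3.03, 3.03], [-0.79, 2.21], [0.23, 2.52], [-1.04, 4.18], [0, 3.07], [-2.55, 2.55]. Speed limits (rad/s): [2.22, 2.22, 2.57, 3.14, 3.14, 3.14].

## Interface

Orientations are given as [roll, pitch, yaw] about the fixed x, y, z axes, in that order (R = Rz(yaw) Ry(pitch) Rx(roll)).
In Python, from cell import * gives the robot as it stands.
- The arm moves only by the tool jog_arm, never from a script. Its argument "increments" is a list of rows, each a list of 7 numbers: the shift along the tool's x, y, z in cm, then the turn, a rotation vector about the tool's x, y, z in degrees, then the finger opening in cm, from 0 to 9.4. In form: [[x, y, z, wx, wy, wz, grip], ...]. A call has 1 to 20 rows; each row shifts and turns the commanded pose from where the row before left it, along the tool's axes as they then stand; what a row does not reach is not made up. A row lasts 1/8 s, in which the tool goes at most 62.5 mm and 10.7 degrees, less where a joint would pass 70% of its speed; a pose out of reach is approached as far as the arm can. A call is refused whole if a number of a shift passes 6.25 or a number of a turn 10.7, either way. A call with a gripper value outside its range is refused whole. The fingers move at their own pace and stop on an object; "squeeze" is the grip in N (left out, the last holds). Time passes only in rows, so rows that do not move let the fingers close. It gives the time, the measured TCP pose, the force and the opening at its end, in the units of the state.
- read_state(): the state, without advancing time (a new reading comes with each control period).
- camera(name): name is "scene" or "top" or "wrist"; returns a dict with "image" (480x640x3 uint8, red, green, blue), "K" (3x3 intrinsics, pixels), "k1" (the pictures are not rectified: a ray, as slopes to the right and down, at radius r is drawn at 1 + k1 r^2 times it, then the intrinsics apply), "rvec" (rotation vector, rad) and "tvec" (3), from world to camera coordinates, as OpenCV has them. Camera axes: x right, y down, z forward; pixel columns grow to the right and rows downward; lengths in mm; the calibration is good to about 2 mm. A picture is of the moment at which its call begins. There is no depth.
- sign_off(): hands the job in, once; it reports no verdict.
Trained networks look in a picture, given as the dict that the camera call returned (one of the last four; its "shot" number tells which), for a name from the list of things; names that differ only in an ending like _2 or _b are one class to them, and where a whole thing is asked for, a point or a joint stands for the part that bears it (a point fixed in the world has none). Each returns a list of dicts, best first, with "conf" (0 to 1); they miss things now and then, are a little off and sometimes report something else, mostly with a low value. They report only what shows in the picture. A call takes as long as a camera call.
- recognise(picture, name): "centre" ([x, y, z] in mm, in the coordinates of the camera as it stood for that picture, good to about 4 mm: the middle of the surface that is visible of it).
- regions_of(picture, name): "mask" (480x640 bool, what is visible of it).
The state is a dict: "clock": time; "joints": joint angles; "qd": joint speeds; "effort": joint torques, N m; "eef_pos": TCP position; "eef_rot": TCP orientation; "wrist_force": force on the tool from outside, world axes, zero at the start; "moment": the same for the moment, N m; "finger_gap": finger opening in mm.
Only numpy, scipy, OpenCV 4.12 (cv2) and the standard library are available. Lean on these libraries where they do the work, as an engineer would, in place of code of your own. Each camera call takes 0.05 s, during which the arm holds its last target.

## Task

Stand the tall slim sample bottle upright in the middle of the shaker's round plate, setting it down rather than dropping it, and let go of it. Then press the shaker's dead-man paddle down until it is level, not on to its lower stop, and finish while still holding it level: do not let the paddle go. Leave everything else on the desk where it stands.

Things in the scene. Friction and masses are not known exactly. Their poses are not given: they have to be found in the camera images.
- slim_bottle: the tall slim sample bottle: white plastic with a paper band and a dark cap, standing upright; the slimmest and tallest of the three sample containers. Straight round body 46 mm diameter up to 115 mm, then a shoulder to a cap of 32 mm diameter; 145 mm tall in all; 0.15 to 0.31 kg. Origin at the centre of its underside, z along its axis (up).
- shaker: the sample shaker: a heavy grey box on rubber feet fixed to the desk, 240 mm (its x) by 320 mm (its y) by 60 mm high, turned up to 15 degrees. Origin on the desk under its centre; its -x side faces the robot. On its +y half a round steel plate, on its -y half the dead-man paddle between two bare-metal upright cheeks (top 158 mm above the desk).
- plate_top (a point): centre of the upper face of the shaker's round flat steel plate: 120 mm diameter, no rim, 75 mm above the desk.
- paddle_pivot (a point): the paddle's hinge axis, along the shaker's y, 140 mm above the desk, at the shaker's (65, -100) mm. The paddle reaches from it towards the shaker's -x (towards the robot).
- paddle_top (a point): centre of the upper face of the paddle's flat black rubber pad, where to press; it moves with the paddle. The pad is 90 mm long, 46 mm wide and 16 mm thick, its centre 105 mm from the hinge, so it covers 60 to 150 mm from the hinge; this point is 8 mm above the pad's mid-plane. With the paddle level it is 148 mm above the desk.
- paddle (a joint): angle of the paddle in rad. 0: released, the spring holds it raised 24 degrees above level (the pad's free end up, about 210 mm above the desk). 0.42: level, the running position. 0.84: lower stop, 24 degrees below level. Pressing the pad down increases it. Pressed at the pad's centre it needs about 5 N to start, 10 N at level and 15 N at the lower stop; let go, it springs back to 0.
- wide_bottle: bystander: a wider, medium-height white plastic bottle with a dark cap, 62 mm diameter, 115 mm tall. Origin at the centre of its underside, z up.
- squat_jar: bystander: a squat white plastic jar with a broad dark lid, 64 mm diameter, 75 mm tall. Origin at the centre of its underside, z up.
- mug: bystander: a white ceramic mug, 76 mm diameter, 90 mm tall, handle towards its +y. Origin at the centre of its underside, z up.
- tape_measure: bystander: a grey tape-measure case, 65 x 35 x 62 mm. Origin at the centre of its underside, z up.
- stapler: bystander: a black desk stapler, 140 x 34 mm, about 60 mm tall. Origin at the centre of its underside, z up.
- calculator: bystander: a grey desk calculator, 140 x 85 x 20 mm. Origin at the centre of its underside, z up.
- radio: bystander: a black hand-held radio standing upright, 36 x 58 x 120 mm, aerial to 195 mm. Origin at the centre of its underside, z up.

How it is judged (in metres and radians):
On the way, in this order (a step that is already met when the one before it is completed fails the run):
1. the slim bottle stands upright on the plate, let go, with the paddle still released (horizontal distance between slim_bottle and plate_top below 0.03 m and distance between slim_bottle and plate_top below 0.032 m and contact force between slim_bottle and shaker above 0.5 N and angle between slim_bottle's own z axis and vertical below 0.1 rad and linear speed of slim_bottle below 0.03 m/s and contact force between each of the arm, the fingers and slim_bottle below 0.05 N and value of joint paddle below 0.12 rad), for 0.2 s.
2. the robot holds the paddle level (value of joint paddle between 0.32 and 0.52 rad and velocity of joint paddle between -0.1 and 0.1 rad/s and contact force between any of the fingers, the arm and shaker above 3 N), for 0.5 s.
At the end, for the whole second after the job is handed in: The slim bottle stands upright (within 6 degrees), untouched and at rest on the plate, its axis within 30 mm of the plate's centre; the robot is pressing the paddle (over 3 N) and holds it still and level within 0.1 rad (paddle angle 0.32 to 0.52 rad) (all of step 2 and horizontal distance between slim_bottle and plate_top below 0.03 m and distance between slim_bottle and plate_top below 0.032 m and contact force between slim_bottle and shaker above 0.5 N and angle between slim_bottle's own z axis and vertical below 0.1 rad and linear speed of slim_bottle below 0.03 m/s and contact force between each of the arm, the fingers and slim_bottle below 0.05 N); the arm keeps its last pose, push and grip.
It fails at once if the paddle is pushed to its lower stop (angle over 0.76 rad) (value of joint paddle above 0.76 rad).
It fails at once if the slim bottle is tipped more than 30 degrees (angle between slim_bottle's own z axis and vertical above 0.52 rad).
It fails at once if the slim bottle is dropped: in free fall more than 15 mm above the plate's height (height (world z) of slim_bottle above 0.09 m and contact force between slim_bottle and anything else below 0.01 N).
It fails at once if a bystander is shifted more than 30 mm or knocked over (distance of any of wide_bottle, squat_jar, mug, tape_measure, stapler, calculator, radio from where it was at the start of the episode above 0.03 m or angle between any of wide_bottle, squat_jar, mug, tape_measure, stapler, calculator, radio's own z axis and vertical above 0.4 rad).
It also fails if it takes over 51 s, if anything falls off the work surface, if the arm or the gripper's body presses on something with over 40 N, if the wrist force passes 120 N, or if a joint passes its speed limit or range.

## Working session

There is one attempt and no reset: what is moved stays moved. The work goes in short steps, Python scripts to look and compute and a tool call to move; the robot and the scene stay as the last step left them, time stands still between calls to the robot, and variables do not carry over. Pictures are saved under pics/ and viewed, and the job is handed in when it is done.

Besides the shell and the picture viewer there is one more tool, called after ">>>" by a JSON object that holds its "api" and its "payload". jog_arm: Moves the arm, as the interface text tells. Its arguments: {"type":"object","properties":{"increments":{"type":"array"},"squeeze":{"type":"number"}},"required":["increments"]}

```bash
ls; mkdir -p pics
cat > h.py <<'E'
from cell import *
import numpy as np, cv2
def cw(p,c):
    R=cv2.Rodrigues(np.array(p["rvec"],float))[0]; return R.T@(np.array(c,float)-np.array(p["tvec"],float).ravel())
def save(p,n): cv2.imwrite("pics/"+n+".png",p["image"][:,:,::-1])
def ray(p,uv):
    K=np.array(p["K"]);k1=p["k1"]
    d=np.linalg.inv(K)@[uv[0],uv[1],1.]; x=cv2.undistortPoints(np.array([[uv]],float),K,np.array([k1,0,0,0,0.]))[0,0]
    R=cv2.Rodrigues(np.array(p["rvec"],float))[0]; o=-R.T@np.array(p["tvec"],float).ravel()
    return o,R.T@np.array([x[0],x[1],1.])
def atz(p,uv,z):
    o,d=ray(p,uv); return o+d*(z-o[2])/d[2]
def proj(p,X):
    q,_=cv2.projectPoints(np.array(X,float).reshape(-1,1,3),np.array(p["rvec"],float),np.array(p["tvec"],float),np.array(p["K"],float),np.array([p["k1"],0,0,0,0.])); return q[:,0]
E
python3 - <<'E'
from h import *
print(read_state())
for n in ["scene","top"]:
    p=camera(n); save(p,n+"0")
    for t in ["slim_bottle","shaker","plate_top","paddle_top","wide_bottle","squat_jar","mug","tape_measure","stapler","calculator","radio"]:
        try:
            r=recognise(p,t); print(n,t,[(round(q["conf"],2),cw(p,q["centre"]).round(0).tolist()) for q in r[:2]])
        except Exception as e: print(t,e)
E
```

```text
pics
{'clock': 0.0, 'joints': array([ 1.28035731e+00,  3.00464034e-01,  1.52156548e+00,  1.09255687e-05,
        1.32067018e+00, -6.66081785e-02]), 'qd': array([ 0.0004918 ,  0.00081051, -0.00097145,  0.00051547, -0.00010465,
       -0.00181364]), 'effort': array([-6.27455643e-05, -5.31799936e+01, -3.52752435e+01,  7.08074123e-02,
        2.43461947e-02, -1.04155467e-04]), 'eef_pos': array([122.02197554, 536.06373027, 226.89678319]), 'eef_rot': array([-3.14048877e+00, -8.42426058e-05,  2.91775906e+00]), 'wrist_force': array([ 0.61289208, -0.30943897,  0.48054989]), 'moment': array([ 0.04792953, -0.00150375, -0.01897898]), 'finger_gap': 93.72403560937425}
scene slim_bottle [(0.87, [618.0, -272.0, 101.0])]
scene shaker [(0.98, [555.0, 77.0, 63.0]), (0.69, [620.0, -269.0, 98.0])]
scene plate_top [(0.91, [557.0, 77.0, 62.0])]
scene paddle_top [(0.96, [499.0, -22.0, 178.0])]
scene wide_bottle [(0.79, [442.0, -173.0, 81.0])]
scene squat_jar [(0.68, [426.0, -328.0, 65.0])]
scene mug [(0.89, [558.0, -426.0, 50.0]), (0.32, [554.0, 77.0, 61.0])]
scene tape_measure [(0.92, [744.0, -177.0, 57.0])]
scene stapler [(0.94, [585.0, 436.0, 46.0]), (0.49, [440.0, -172.0, 81.0])]
scene calculator [(0.56, [396.0, -541.0, 16.0])]
scene radio [(0.65, [386.0, 479.0, 101.0])]
top slim_bottle [(0.54, [596.0, -268.0, 119.0])]
top shaker [(0.56, [517.0, 82.0, 59.0])]
top plate_top [(0.83, [521.0, 84.0, 61.0])]
top paddle_top [(0.58, [493.0, -16.0, 183.0])]
top wide_bottle [(0.78, [425.0, -172.0, 93.0])]
top squat_jar [(0.69, [402.0, -329.0, 76.0]), (0.66, [395.0, -541.0, 16.0])]
top mug [(0.93, [558.0, -440.0, 36.0])]
top tape_measure [(0.53, [724.0, -182.0, 59.0])]
top stapler [(0.75, [566.0, 436.0, 51.0])]
top calculator [(0.89, [392.0, -541.0, 14.0])]
top radio [(0.62, [375.0, 478.0, 120.0])]
```

View pics/scene0.png

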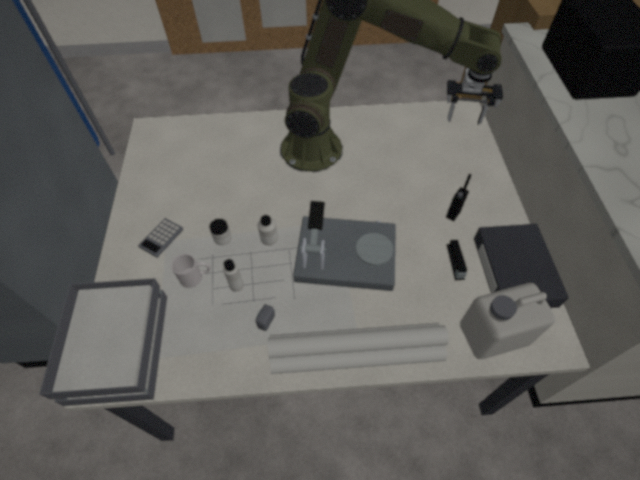

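View pics/top0.png

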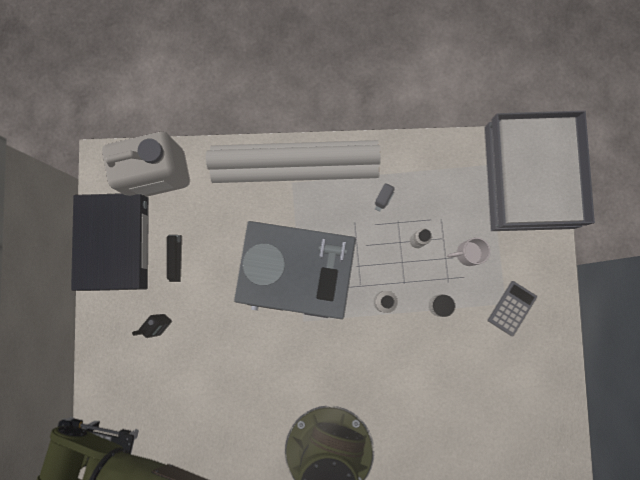

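Run:
```python
from h import *
for n in ["scene","top"]:
    p=camera(n)
    o,_=ray(p,[320,240]); print(n,"cam",o.round())
    for t in ["plate_top","slim_bottle","paddle_top","paddle_pivot"]:
        r=regions_of(p,t)
        for q in r[:2]:
            m=q["mask"]; ys,xs=np.nonzero(m); print(t,q["conf"],m.sum(),xs.min(),xs.max(),ys.min(),ys.max(),xs.mean().round(1),ys.mean().round(1))
            if t=="slim_bottle":
                np.save(f"pics/{n}_slim.npy",m)
    im=p["image"]
    for nm,(x0,y0,w) in {"scene":{"b":(200,240,80),"s":(280,190,140)},"top":{"b":(385,200,80),"s":(225,200,140)}}[n].items():
        c=im[y0:y0+int(w*.75),x0:x0+w,::-1]; c=cv2.resize(c,(800,600),interpolation=cv2.INTER_CUBIC); cv2.imwrite(f"pics/{n}_{nm}.png",c)
```

```text
scene cam [1291.  -46. 1255.]
plate_top 0.84 6871 293 395 200 290 344.8 251.5
slim_bottle 0.88 474 223 243 258 291 232.8 274.9
slim_bottle 0.72 6931 293 395 200 290 344.5 251.4
paddle_top 0.67 662 305 324 200 252 314.4 224.1
top cam [ 433.  -25. 1606.]
plate_top 0.72 9144 235 355 221 318 295.3 269.9
slim_bottle 0.68 348 410 431 228 248 420.5 237.9
paddle_top 0.55 800 317 340 244 300 328.4 275.0
paddle_pivot 0.71 9361 234 355 221 318 295.1 270.0
paddle_pivot 0.56 753 166 182 234 282 174.0 257.5
```

```bash
python3 -c "
import cv2,numpy as np
a=[cv2.resize(cv2.imread(f'pics/{n}.png'),(400,300)) for n in ['scene_b','scene_s','top_b','top_s']]
cv2.imwrite('pics/mont.png',np.vstack([np.hstack(a[:2]),np.hstack(a[2:])]))"
```

```text
(no output)
```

View pics/mont.png

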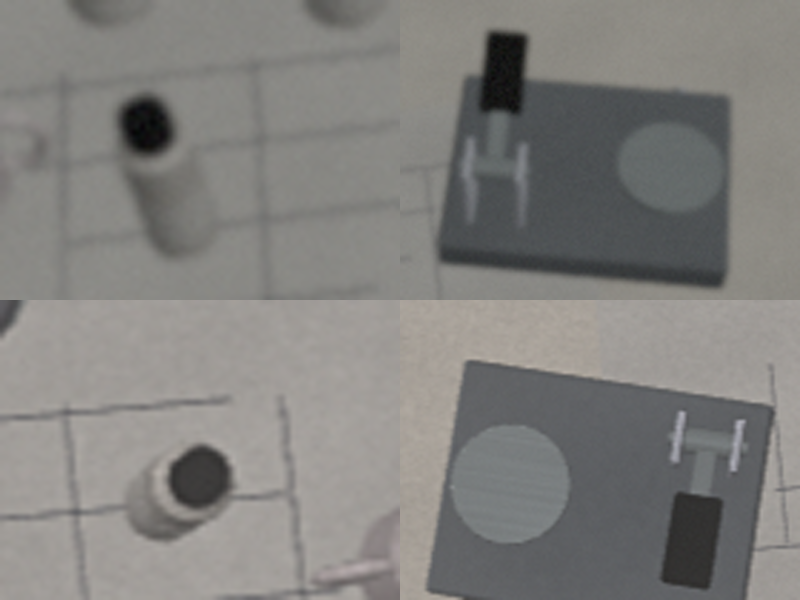

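Run:
```python
from h import *
P={n:camera(n) for n in["scene","top"]}
for n,uv in [("scene",(229,264)),("top",(425,235))]: print("cap",n,atz(P[n],uv,145).round(1))
for n,uv in [("scene",(374.7,248.5)),("top",(263.5,264.4))]: print("plate",n,atz(P[n],uv,75).round(1))
c=[atz(P["top"],uv,60)[:2] for uv in[(248.8,221),(355.5,237.5),(235.5,301.5)]]
print(np.array(c).round(1), np.degrees(np.arctan2(*(c[0]-c[1])[::-1]))-90,np.degrees(np.arctan2(*(c[0]-c[2])[::-1])),np.linalg.norm(c[0]-c[1]),np.linalg.norm(c[0]-c[2]))
# bottle mask silhouettes: search x,y
from scipy.optimize import minimize
def sil(p,x,y):
    im=np.zeros((480,640),np.uint8); a=np.linspace(0,2*np.pi,40); 
    def ring(r,z): return np.c_[x+r*np.cos(a),y+r*np.sin(a),np.full(40,z)]
    for A,B in[((23,0),(23,115)),((23,115),(16,128)),((16,128),(16,145))]:
        q=proj(p,np.vstack([ring(*A),ring(*B)])); h=cv2.convexHull((q*16).round().astype(np.int32)); cv2.fillConvexPoly(im,h,1,shift=4)
    return im>0
for n in P:
    m=np.load(f"pics/{n}_slim.npy"); best=max(((np.logical_and(m,s:=sil(P[n],x,y)).sum()/np.logical_or(m,s).sum(),x,y) for x in range(580,640,2) for y in range(-295,-245,2))); print(n,best)
```

```text
cap scene [ 608.8 -276.3  145. ]
cap top [ 601.8 -278.6  145. ]
plate scene [544.5 174.3  75. ]
plate top [539.1 172.5  75. ]
[[667.9 215.3]
 [610.4 -93.1]
 [436.  256.5]] -10.563541320350922 -10.076440211702044 313.69705400315377 235.48987889848496
scene (np.float64(0.0), 638, -247)
top (np.float64(0.9342465753424658), 602, -279)
```

```bash
cat >> h.py <<'E'
from scipy.spatial.transform import Rotation as Ro
def to(t):
    s=read_state(); R=Ro.from_euler('xyz',s["eef_rot"]); print("pos",s["eef_pos"].round(1),"rot",s["eef_rot"].round(4),"t",round(s["clock"],2),"j",s["joints"].round(2),"gap",round(s["finger_gap"],1),"F",s["wrist_force"].round(1))
    print("shift cm",(R.inv().apply(np.array(t)-s["eef_pos"])/10).round(2))
E
python3 -c "
from h import *
to([604,-278,297])
p=camera('top');print(atz(p,(327.2,284),190).round(1))"
```

```text
pos [122.1 536.3 227.4] rot [-3.1415 -0.      2.9178] t 1.8 j [ 1.28  0.3   1.52  0.    1.32 -0.07] gap 93.8 F [0.6 0.5 0.2]
shift cm [-65.06 -68.7   -6.95]
[474.9  -9.1 190. ]
```

>>> {"api": "jog_arm", "payload": {"increments": [[-1.5,-1.5,-2,0,0,0,9.4],[-3.3,-3.5,-2,0,0,0,9.4],[-3.3,-3.5,-2,0,0,0,9.4],[-3.3,-3.5,-1,0,0,0,9.4],[-3.3,-3.5,0,0,0,0,9.4],[-3.3,-3.5,0,0,0,0,9.4],[-3.3,-3.5,0,0,0,0,9.4],[-3.3,-3.5,0,0,0,0,9.4],[-3.3,-3.5,0,0,0,0,9.4],[-3.3,-3.5,0,0,0,0,9.4],[-3.3,-3.5,0,0,0,0,9.4],[-3.3,-3.5,0,0,0,0,9.4],[-3.3,-3.5,0,0,0,0,9.4],[-3.3,-3.5,0,0,0,0,9.4],[-3.3,-3.5,0,0,0,0,9.4],[-3.3,-3.5,0,0,0,0,9.4],[-3.3,-3.5,0,0,0,0,9.4],[-3.3,-3.5,0,0,0,0,9.4],[-3.3,-3.5,0,0,0,0,9.4],[-2,-2,0,0,0,0,9.4]], "squeeze": 25}}

```text
clock: 4.35
eef_pos: [588.3, -253.6, 296.8]
eef_rot: [3.141, -0.001, 2.917]
wrist_force: [0.3, -0.1, 0.5]
finger_gap: 94.2
```

```bash
python3 -c "
from h import *
to([604,-278,297])
p=camera('wrist');save(p,'w1');print([(q['conf'],cw(p,q['centre']).round(1)) for q in recognise(p,'slim_bottle')])
np.save('pics/w1.npy',p,allow_pickle=True)
to([604,-278,297])"
```

```text
pos [ 588.3 -253.6  296.8] rot [ 3.1415e+00 -7.0000e-04  2.9167e+00] t 4.35 j [-0.46  0.47  1.12 -0.    1.54 -1.81] gap 94.2 F [ 0.3 -0.1  0.5]
shift cm [-2.07 -2.03 -0.03]
[(0.55, array([ 589.5, -278.2,  119.8]))]
pos [ 588.2 -253.8  296.1] rot [ 3.1414e+00 -1.5000e-03  2.9159e+00] t 4.45 j [-0.46  0.47  1.13 -0.    1.54 -1.81] gap 94.0 F [ 0.2 -0.5  0.1]
shift cm [-2.08 -2.01 -0.09]
```

View pics/w1.png

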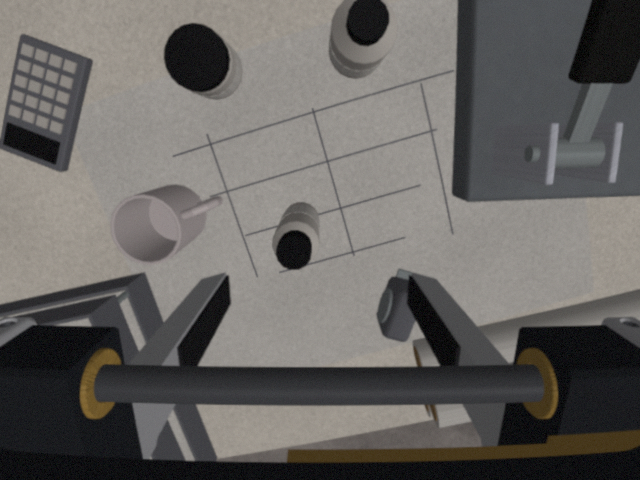

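```bash
python3 -c "
from h import *
p=np.load('pics/w1.npy',allow_pickle=True).item()
print(atz(p,(294,250),145), ray(p,(320,240))[0])
to([604,-278,200])
print(proj(p,[[604,-278,145]]))"
```

```text
[ 599.70678576 -277.85370575  145.        ] [ 514.11819486 -236.21498372  454.10763078]
pos [ 588.2 -253.8  296.1] rot [ 3.1414e+00 -1.5000e-03  2.9159e+00] t 4.45 j [-0.46  0.47  1.13 -0.    1.54 -1.81] gap 94.0 F [ 0.2 -0.5  0.1]
shift cm [-2.09 -2.01  9.61]
[[295.00952725 254.56967333]]
```

>>> {"api": "jog_arm", "payload": {"increments": [[-0.9,-1,0,0,0,0,9.4],[-0.9,-1.1,2,0,0,0,9.4],[0,0,3,0,0,0,9.4],[0,0,1.5,0,0,0,9.4],[0,0,0,0,0,0,9.4]]}}

```text
clock: 5.08
eef_pos: [600.4, -275.9, 231.3]
eef_rot: [3.141, -0.002, 2.918]
wrist_force: [-0.1, 0.2, 0.7]
finger_gap: 94.0
```

```bash
python3 -c "
from h import *
p=camera('wrist');save(p,'w2')
np.save('pics/w2.npy',p,allow_pickle=True)
to([601,-278,93]); print(proj(p,[[601,-278,145]]))"
```

```text
pos [ 600.7 -276.   232.7] rot [-3.1416  0.      2.9181] t 5.12 j [-0.49  0.55  1.16  0.    1.43 -1.83] gap 93.9 F [0.5 0.6 0.6]
shift cm [-0.07 -0.18 13.97]
[[314.94580056 255.943874  ]]
```

View pics/w2.png

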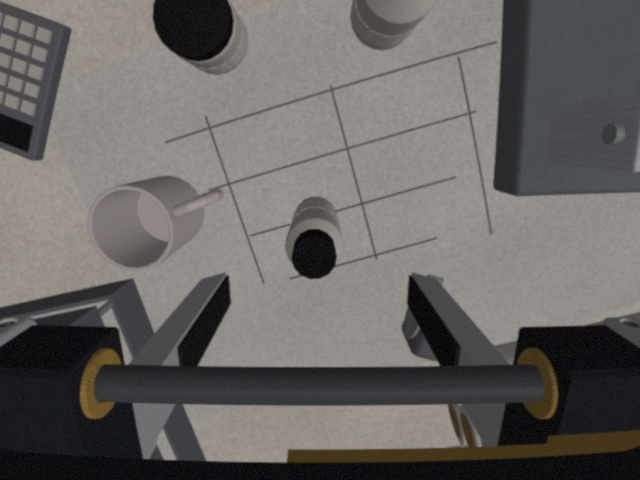

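>>> {"api": "jog_arm", "payload": {"increments": [[0,-0.2,2,0,0,0,9.4],[0,0,3,0,0,0,9.4],[0,0,3,0,0,0,9.4],[0,0,3,0,0,0,9.4],[0,0,2,0,0,0,9.4],[0,0,1,0,0,0,9.4],[0,0,0,0,0,0,9.4],[0,0,0,0,0,0,7],[0,0,0,0,0,0,5.5],[0,0,0,0,0,0,4.8],[0,0,0,0,0,0,4],[0,0,0,0,0,0,4],[0,0,0,0,0,0,4],[0,0,0,0,0,0,4],[0,0,0,0,0,0,4]], "squeeze": 25}}

```text
clock: 7.0
eef_pos: [600.2, -278.2, 92.5]
eef_rot: [3.142, -0.0, 2.918]
wrist_force: [1.2, -1.1, 0.2]
finger_gap: 45.9
```

```bash
python3 -c "
from h import *
to([601,-278,325])"
```

```text
pos [ 600.2 -278.2   92.5] rot [ 3.1416 -0.      2.9178] t 7.0 j [-0.49  0.67  1.3  -0.    1.17 -1.84] gap 45.9 F [ 1.2 -1.1  0.2]
shift cm [ -0.07   0.03 -23.25]
```

>>> {"api": "jog_arm", "payload": {"increments": [[0,0,-0.5,0,0,0,4],[0,0,-1,0,0,0,4],[0,0,-2,0,0,0,4],[0,0,-3,0,0,0,4],[0,0,-3,0,0,0,4],[0,0,-3,0,0,0,4],[0,0,-3,0,0,0,4],[0,0,-3,0,0,0,4],[0,0,-3,0,0,0,4],[0,0,-2,0,0,0,4],[0,0,-1,0,0,0,4],[0,0,0,0,0,0,4]]}}

```text
clock: 8.5
eef_pos: [600.2, -278.1, 338.2]
eef_rot: [-3.141, 0.001, 2.918]
wrist_force: [0.4, 1.2, -2.6]
finger_gap: 45.7
```

```bash
python3 -c "
from h import *
p=camera('wrist');save(p,'w3')
to([541,173,332])"
```

```text
pos [ 600.1 -278.1  337.2] rot [ 3.1415e+00 -4.0000e-04  2.9178e+00] t 8.55 j [-0.49  0.52  0.97 -0.    1.65 -1.84] gap 45.8 F [-0.5 -0.3 -3. ]
shift cm [15.78 42.67  0.53]
```

View pics/w3.png

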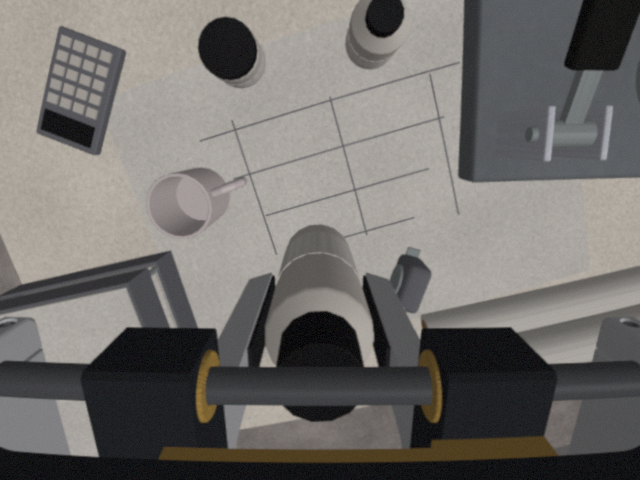

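>>> {"api": "jog_arm", "payload": {"increments": [[0.4,1.1,0,0,0,0,4],[0.8,2.1,0,0,0,0,4],[1.2,3.3,0,0,0,0,4],[1.2,3.3,0,0,0,0,4],[1.2,3.3,0,0,0,0,4],[1.2,3.3,0,0,0,0,4],[1.2,3.3,0,0,0,0,4],[1.2,3.3,0,0,0,0,4],[1.2,3.3,0,0,0,0,4],[1.2,3.3,0,0,0,0,4],[1.2,3.3,0,0,0,0,4],[1.2,3.3,0,0,0,0,4],[1.2,3.3,0,0,0,0,4],[0.9,2.1,0,0,0,0,4],[0.5,1.1,0,0,0,0,4],[0,0,0,0,0,0,4],[0,0,0,0,0,0,4]]}}

```text
clock: 10.68
eef_pos: [541.0, 172.6, 337.3]
eef_rot: [-3.141, -0.0, 2.917]
wrist_force: [-0.6, -0.2, -3.4]
finger_gap: 45.8
```

```bash
python3 -c "
from h import *
p=camera('wrist');save(p,'w4');np.save('pics/w4.npy',p,allow_pickle=True)
q=camera('top');save(q,'t4')
to([541,173,168])
a=np.linspace(0,2*np.pi,24)
X=np.c_[541+60*np.cos(a),173+60*np.sin(a),0*a+75]
im=p['image'][:,:,::-1].copy()
for c in proj(p,X): cv2.circle(im,tuple(int(v) for v in c),2,(0,0,255),-1)
cv2.imwrite('pics/w4.png',im)"
```

```text
pos [541.1 172.5 337.4] rot [-3.1414  0.      2.9168] t 10.78 j [ 0.24  0.29  1.29 -0.    1.57 -1.1 ] gap 45.7 F [-0.1  0.5 -2.6]
shift cm [ 0.02  0.05 16.94]
```

View pics/w4.png

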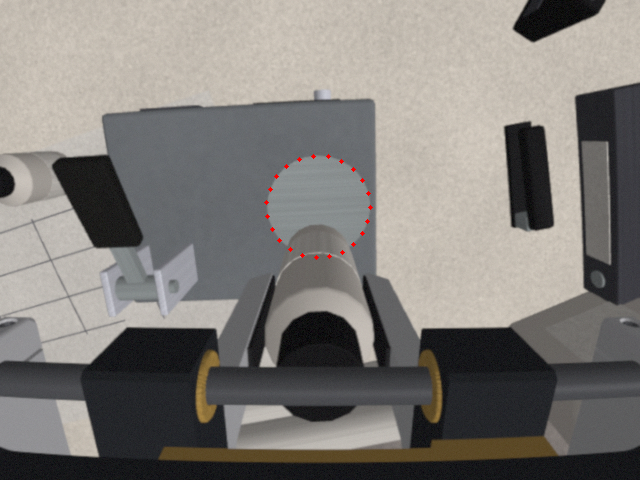

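>>> {"api": "jog_arm", "payload": {"increments": [[0,0,1,0,0,0,4],[0,0,2,0,0,0,4],[0,0,3,0,0,0,4],[0,0,3,0,0,0,4],[0,0,3,0,0,0,4],[0,0,2,0,0,0,4],[0,0,1,0,0,0,4],[0,0,0.6,0,0,0,4],[0,0,0.4,0,0,0,4],[0,0,0.3,0,0,0,4],[0,0,0.2,0,0,0,4],[0,0,0.1,0,0,0,4],[0,0,0,0,0,0,4],[0,0,0,0,0,0,4]]}}

```text
clock: 12.52
eef_pos: [541.0, 173.3, 171.6]
eef_rot: [3.142, 0.0, 2.918]
wrist_force: [0.3, 0.2, -2.6]
finger_gap: 46.2
```

>>> {"api": "jog_arm", "payload": {"increments": [[0,0,0.1,0,0,0,4],[0,0,0.1,0,0,0,4],[0,0,0,0,0,0,4],[0,0,0.1,0,0,0,4],[0,0,0,0,0,0,4]]}}

```text
clock: 13.15
eef_pos: [540.9, 173.2, 168.3]
eef_rot: [-3.142, -0.0, 2.918]
wrist_force: [0.5, 0.3, -3.7]
finger_gap: 45.6
```

>>> {"api": "jog_arm", "payload": {"increments": [[0,0,0.1,0,0,0,4],[0,0,0,0,0,0,4]]}}

```text
clock: 13.4
eef_pos: [541.0, 173.3, 167.5]
eef_rot: [3.142, 0.0, 2.918]
wrist_force: [0.3, 0.3, -3.0]
finger_gap: 45.6
```

>>> {"api": "jog_arm", "payload": {"increments": [[0,0,0.05,0,0,0,4],[0,0,0,0,0,0,4]]}}

```text
clock: 13.65
eef_pos: [541.1, 173.2, 167.4]
eef_rot: [3.141, 0.001, 2.918]
wrist_force: [-1.1, -1.4, 3.1]
finger_gap: 45.6
```

>>> {"api": "jog_arm", "payload": {"increments": [[0,0,0.05,0,0,0,4],[0,0,0,0,0,0,4]]}}

```text
clock: 13.9
eef_pos: [541.2, 173.2, 167.3]
eef_rot: [3.141, 0.001, 2.918]
wrist_force: [-2.9, -2.0, 7.3]
finger_gap: 45.5
```

>>> {"api": "jog_arm", "payload": {"increments": [[0,0,-0.05,0,0,0,4],[0,0,0,0,0,0,4.6],[0,0,0,0,0,0,5],[0,0,0,0,0,0,6],[0,0,0,0,0,0,7.5],[0,0,0,0,0,0,8.5],[0,0,0,0,0,0,8.5],[0,0,0,0,0,0,8.5],[0,0,0,0,0,0,8.5],[0,0,0,0,0,0,8.5]]}}

```text
clock: 15.15
eef_pos: [541.0, 173.3, 167.0]
eef_rot: [3.142, 0.0, 2.918]
wrist_force: [-1.1, -0.4, 0.7]
finger_gap: 85.1
```

```bash
python3 -c "
from h import *
p=camera('wrist');save(p,'w5')
to([470,-10,300])"
```

```text
pos [540.9 173.3 167. ] rot [-3.1416  0.      2.9178] t 15.2 j [ 0.25  0.39  1.54 -0.    1.21 -1.1 ] gap 85.0 F [-0.6  0.8 -0.4]
shift cm [  2.85 -19.44 -13.31]
```

View pics/w5.png

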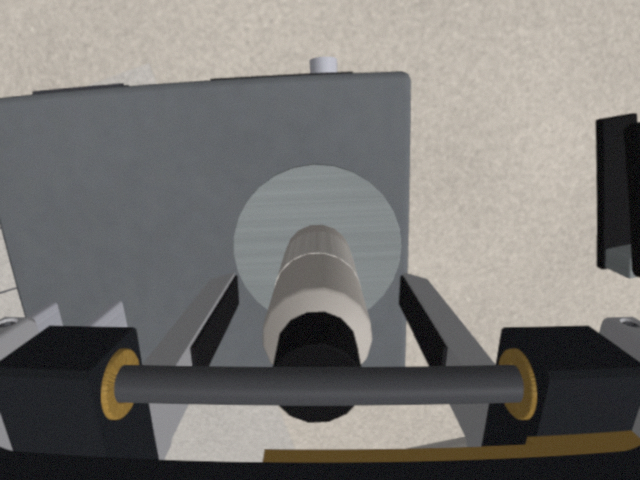

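>>> {"api": "jog_arm", "payload": {"increments": [[0,0,-0.5,0,0,0,8.5],[0,0,-1,0,0,0,8.5],[0,0,-2,0,0,0,8.5],[0,0,-3,0,0,0,8.5],[0,0,-3,0,0,0,8.5],[0,0,-3,0,0,0,8.5],[0,0,-1,0,0,0,8.5],[0.3,-1.5,0,0,0,0,4],[0.5,-3,0,0,0,0,1],[0.5,-3,0,0,0,0,0],[0.5,-3,0,0,0,0,0],[0.5,-3,0,0,0,0,0],[0.4,-3,0,0,0,0,0],[0.3,-2,0,0,0,0,0],[0,-1,0,0,0,0,0],[0,0,0,0,0,0,0],[0,0,0,0,0,0,0]]}}

```text
clock: 17.32
eef_pos: [468.5, -9.8, 301.6]
eef_rot: [3.142, -0.0, 2.918]
wrist_force: [0.6, 0.3, 0.0]
finger_gap: 0.2
```

```bash
python3 -c "
from h import *
to([468,-10,217])
p=camera('wrist');save(p,'w6');q=camera('scene');save(q,'s6')
c=q['image'][150:300,260:460,::-1]; cv2.imwrite('pics/s6c.png',cv2.resize(c,(800,600),interpolation=cv2.INTER_CUBIC))
print(proj(p,[[475,-10,190],[569,-28,140]]))"
```

```text
pos [468.5  -9.8 301.6] rot [ 3.1415e+00 -5.0000e-04  2.9181e+00] t 17.32 j [-0.1   0.07  1.63  0.    1.45 -1.45] gap 0.2 F [0.6 0.3 0. ]
shift cm [ 0.04 -0.03  8.46]
[[319.52428479 252.35858774]
 [322.74495319 331.35549373]]
```

View pics/w6.png

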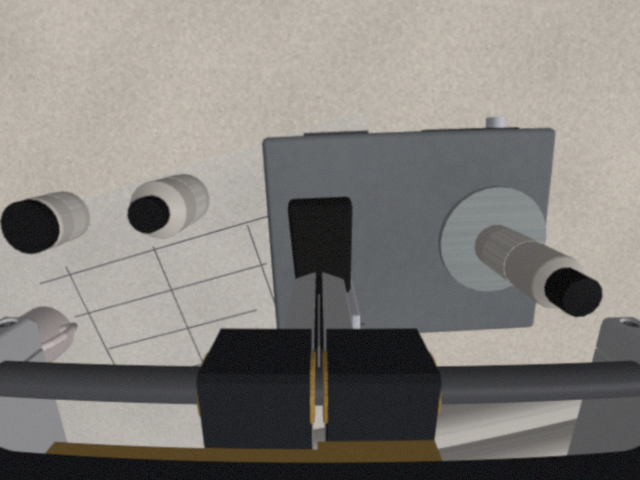

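View pics/s6c.png

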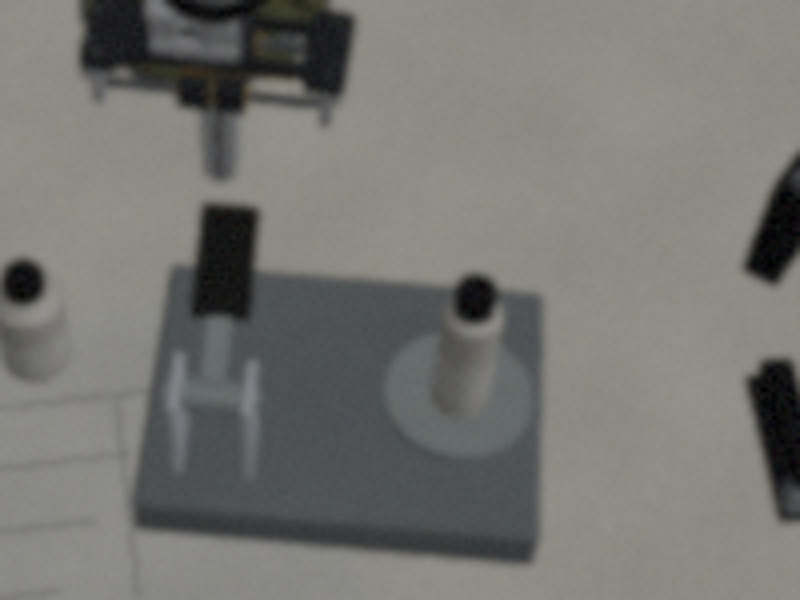

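>>> {"api": "jog_arm", "payload": {"increments": [[0,0,1,0,0,0,0],[0,0,2,0,0,0,0],[0,0,2,0,0,0,0],[0,0,1.5,0,0,0,0],[0,0,0.8,0,0,0,0],[0,0,0.4,0,0,0,0],[0,0,0.3,0,0,0,0],[0,0,0.3,0,0,0,0],[0,0,0,0,0,0,0]]}}

```text
clock: 18.55
eef_pos: [468.6, -10.3, 219.3]
eef_rot: [3.142, 0.001, 2.918]
wrist_force: [-0.5, -0.6, 4.0]
finger_gap: 0.5
```

>>> {"api": "jog_arm", "payload": {"increments": [[0,0,0.3,0,0,0,0],[0,0,0.3,0,0,0,0],[0,0,0,0,0,0,0]]}}

```text
clock: 18.92
eef_pos: [468.4, -10.2, 212.8]
eef_rot: [-3.142, -0.0, 2.918]
wrist_force: [0.1, 0.1, 4.5]
finger_gap: 0.5
```

>>> {"api": "jog_arm", "payload": {"increments": [[0,0,0.4,0,0,0,0],[0,0,0.5,0,0,0,0],[0,0,0.5,0,0,0,0],[0,0,0.5,0,0,0,0],[0,0,0.5,0,0,0,0],[0,0,0.4,0,0,0,0],[0,0,0.3,0,0,0,0],[0,0,0.2,0,0,0,0],[0,0,0,0,0,0,0]]}}

```text
clock: 20.05
eef_pos: [468.1, -10.2, 179.9]
eef_rot: [-3.141, -0.001, 2.918]
wrist_force: [-4.9, 0.5, 7.5]
finger_gap: 0.6
```

>>> {"api": "jog_arm", "payload": {"increments": [[0,0,0.3,0,0,0,0],[0,0,0.3,0,0,0,0],[0,0,0.2,0,0,0,0],[0,0,0.15,0,0,0,0],[0,0,0,0,0,0,0],[0,0,0,0,0,0,0],[0,0,0,0,0,0,0],[0,0,0,0,0,0,0],[0,0,0,0,0,0,0],[0,0,0,0,0,0,0],[0,0,0,0,0,0,0]]}}

```text
clock: 21.42
eef_pos: [467.9, -10.1, 170.5]
eef_rot: [-3.141, -0.001, 2.918]
wrist_force: [-6.2, 1.2, 9.3]
finger_gap: 0.3
```

```bash
python3 -c "
from h import *
to([468,-10,170])
p=camera('wrist');save(p,'w7');q=camera('scene');save(q,'s7')
c=q['image'][150:300,260:460,::-1]; cv2.imwrite('pics/s7c.png',cv2.resize(c,(800,600),interpolation=cv2.INTER_CUBIC))
a=-np.radians(10.3);ex=np.array([np.cos(a),np.sin(a),0]);ey=np.array([-np.sin(a),np.cos(a),0]);o=np.array([523,82,0])
for im,n in((p,'w7'),(q,'s7')): print(proj(im,[o+ex*(65-d)+ey*(-100+s)+np.array([0,0,148]) for d,s in((150,-23),(150,23),(60,-23),(60,23))]).round(0).tolist())
to([468,-10,170])"
```

```text
pos [467.9 -10.1 170.5] rot [-3.1414e+00 -1.4000e-03  2.9179e+00] t 21.43 j [-0.1   0.18  1.81  0.    1.15 -1.45] gap 0.3 F [-6.2  1.2  9.3]
shift cm [-0.01  0.01  0.05]
[[268.0, 204.0], [361.0, 200.0], [281.0, 362.0], [363.0, 359.0]]
[[310.0, 207.0], [324.0, 208.0], [307.0, 230.0], [321.0, 231.0]]
pos [467.9 -10.1 170.5] rot [-3.1414e+00 -1.5000e-03  2.9179e+00] t 21.52 j [-0.1   0.18  1.81  0.    1.15 -1.45] gap 0.5 F [-6.5  2.2  7.6]
shift cm [-0.01  0.01  0.05]
```

View pics/w7.png

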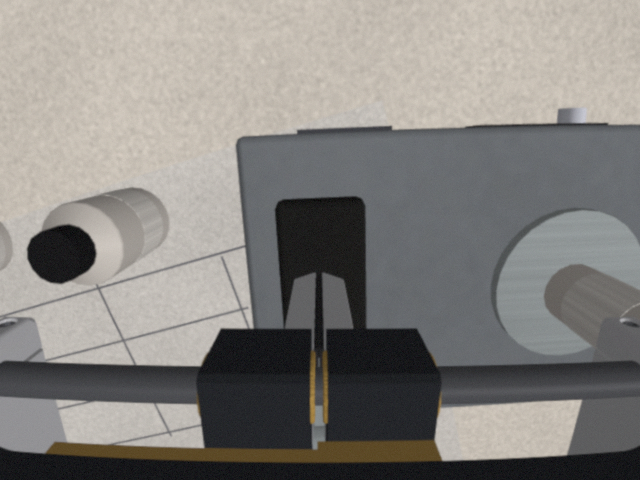

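View pics/s7c.png

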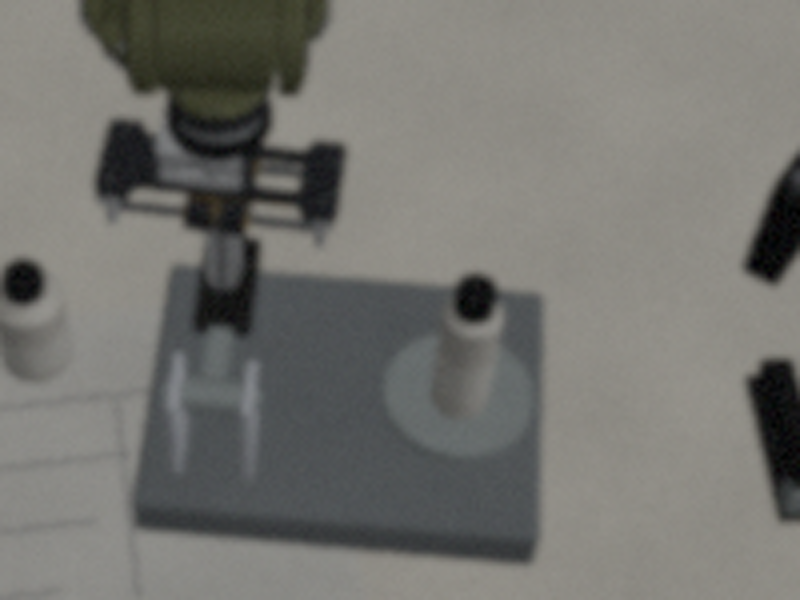

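```bash
python3 -c "
from h import *
print(sign_off()); to([468,-10,170])"
```

```text
the job is handed in; nothing more can be done
None
the job is handed in; nothing more can be done
```

I stood the slim bottle on the shaker plate, let go of it, and pressed the paddle down to level. I handed the job in at about 21.5 s while still holding it there. `sign_off()` gave no verdict.

- **Bottle:** I lowered it until I felt contact, 7 N at most, then opened the fingers and lifted straight up. The last scene picture shows it upright near the plate's middle. The plate centre I measured matched the wrist picture.
- **Paddle:** the fingertips rest on the pad at about 148.5 mm; level is 148 mm. The push was steady at 8 to 9 N upward, close to the 10 N expected at level, with about 6 N sideways from friction.
- **One small disagreement:** the pad's free-end corners sat 4 to 9 pixels from where a level paddle should appear. That could be its rounded corners, or a tilt of up to about 0.05 rad, which is still inside the 0.1 rad tolerance. I had no direct reading of the paddle angle.
- **Bystanders:** I saw no sign of contact with any of them. I judged this from the pictures and did not measure their positions again at the end.

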